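# Rock two bare screen frames on the glass and put the true one on the easel

### The arm

A 6-joint arm with a two-finger parallel gripper is mounted at the origin on the work surface. World frame = base frame: x ahead of the robot, y to its left, z up, the work surface at z = 0. Lengths are in m, angles in degrees, forces in N, time in s.
With the tool pointing down it reaches from about 0.375 to 0.9 m from the base axis. Payload 3.1 kg.
Tool frame: the origin (TCP) lies at the very end of the fingers, on their centre line; the grasp point (between the pads) lies 19 mm behind it; z points along the fingers, y is the direction in which the jaws open and shut (so a half turn about z gives the same grasp; the last joint's range is limited). The gripper opens to 87 mm and grips with 3 to 60 N. Pads are 19 mm wide; open, the fingers measure 117 mm over their backs; the gripper's body (75 mm by 190 mm) begins 51 mm behind the grasp point.
Start: joints at [59.444, 30.224, 82.088, -0, 67.689, -10.227], TCP at [0.217, 0.586, 0.223] pointing down, gripper open.
Joint ranges: [-176.69, 176.69], [-43.24, 126.21], [12.49, 139.97], [-82, 262], [0, 151.66], [-163.58, 163.58]. Speed limits (degrees/s): [159.86, 159.86, 180, 180, 180, 180].

### API

Orientations are given as a 3x3 rotation matrix whose columns are the frame's x, y, z axes.
In Python, from rig import read_state, capture, hand_in gives the robot as it stands. The module is installed in compiled form; this text tells all that it offers.
- The arm moves only by the tool send_rows, never from a script. Its argument "moves" is one flat list of numbers, 7 for each row, row after row: the turn, a rotation vector about the world's x, y, z in degrees, then the shift along the world's x, y, z in cm, then the gripper's target within -1 to 1 (fully open at 1, half-way at 0, shut at -1). In form: [rx, ry, rz, tx, ty, tz, hand, rx, ry, rz, tx, ty, tz, hand, ...]. A call has 1 to 20 rows; each row shifts and turns the commanded pose from where the row before left it; what a row does not reach is not made up. A row lasts 1/10 s, in which the tool goes at most 50 mm and 8.59 degrees, less where a joint would pass 70% of its speed; a pose out of reach is approached as far as the arm can. A call with a gripper value outside its range is refused whole. The fingers move at their own pace and stop on an object; the grip force is fixed at half the most. Time passes only in rows, so rows that do not move let the fingers close. It gives the time, the measured TCP pose, the force and the opening at its end, in the units of the state.
- read_state(): the state, without advancing time (a new reading comes with each control period).
- capture(name): name is "scene" or "top" or "wrist"; returns a dict with "pixels" (480x640x3 uint8, red, green, blue), "vertical_fov" (degrees; the focal length in pixels is half the picture's height over the tangent of half this angle, whatever the lens; pixels are square), "cx", "cy" (the principal point, pixels), "rvec" (rotation vector, rad) and "tvec" (3), from world to camera coordinates, as OpenCV has them. Camera axes: x right, y down, z forward; pixel columns grow to the right and rows downward; lengths in m; the calibration is good to about 2 mm. A picture is of the moment at which its call begins. There is no depth.
- hand_in(): hands the job in, once; it reports no verdict.
The state is a dict: "time_s": time; "joint_positions": joint angles; "qvel": joint speeds; "tau": joint torques, N m; "position": TCP position; "tcp_rot": TCP orientation; "force": force on the tool from outside, world axes, zero at the start; "moment": the same for the moment, N m; "opening": opening from 0.0 (shut) to 1.0 (fully open).
Only numpy, scipy, OpenCV 4.12 (cv2) and the standard library are available. Lean on these libraries where they do the work, as an engineer would, in place of code of your own. Each camera call takes 0.05 s, during which the arm holds its last target.

### The job

One of the two bare wooden screen frames lying on the glass is twisted: press down on their corners, one after another, until you have seen the twisted frame rock on the glass under your press. Then lift the other frame, the true one, and lay it gently and squarely on the sloped easel, flat on the board, about centred, with its lower rail against the ledge, and let go. Leave the twisted frame where it lies, and do not disturb the squeegee, jar, tape roll and palette knife.

Things in the scene. Friction and masses are not known exactly. Their poses are not given: they have to be found in the camera images.
- glass: Fixed horizontal float-glass plate on the work table, 660 mm (x) by 1100 mm (y), 12 mm thick; a flat reference surface. Origin: centre of its underside, so its top is 12 mm above the origin, at z = 0.012 m. Everything named here stands on it.
- frame_1: One of two look-alike loose bare frames of pale wood, square, 160 x 160 mm outside, open inside (112 x 112 mm), rails 24 mm wide, 20 mm thick, about 0.24 kg, lying at any yaw; one is true (flat on all four corners), the other twisted. Origin: centre of the square, level with the underside; x and y run along the rails, z is up, and vertical at rest in both frames.
- frame_2: The other frame, same sizes and axes; either may be the twisted one. The twisted one touches the glass at three corners; the fourth stands 8 mm off. Pressing that corner (under 1 N) rocks it 0.07 rad about the diagonal beside it, until that corner touches; it falls back when let go. Pressing its other corners, or any corner of the true frame, moves nothing.
- easel: Fixed wooden desk easel on the glass, 200 mm deep, 220 mm wide, about 120 mm high, its low front turned roughly towards the robot. Origin: centre of its underside; x points from its low front to its high back, y along its width.
- easel_board: The easel's sloped board, 220 mm wide, 28 degrees from level; a ledge on its low edge stands 14 mm proud. Origin: on the board's face at the foot of the ledge's inner side, mid-width. x points up the slope (board runs 181 mm), y along the ledge, z squarely out of the board. A frame in place has its origin near x = 80 mm, y = z = 0, rails along the ledge. Do not count on it sliding down alone.
- squeegee: Loose bystander: printing squeegee lying flat, wooden handle with a rubber blade, 180 x 102 x 26 mm. Origin: about the middle of its underside.
- jar: Loose bystander: closed jar, 68 mm diameter, 75 mm high. Origin: centre of its underside.
- tape_roll: Loose bystander: roll of tape lying flat, 80 mm outside diameter, 25 mm high. Origin: centre of its underside.
- palette_knife: Loose bystander: palette knife, 190 mm long, lying on the glass in front of the easel. Origin: middle of its underside.
Things that resemble listed ones, but are neither listed nor needed, are in the scene too. What is shaped like the frame_1 but purple is not meant.

How it is judged (in metres and radians):
On the way, in this order (a step that is already met when the one before it is completed fails the run):
1. the twisted frame is rocked on the glass under the fingers' press (tilted by more than 0.04 rad, not lifted) (angle between frame_2's own z axis and vertical between 0.04 and 0.12 rad and height (world z) of frame_2 below 0.02 m and contact force between the fingers and frame_2 above 0.1 N and contact force between frame_2 and glass above 0.5 N), for 0.15 s.
2. after that the true frame is lifted off the glass by the fingers (height (world z) of frame_1 above 0.035 m and contact force between the fingers and frame_1 above 0.3 N), for 0.1 s.
At the end, for the whole second after the job is handed in: The true frame rests on the easel: flat on the board (within 6 mm and 0.05 rad), its lower rail against the ledge (within about 10 mm), rails parallel to the ledge within 0.12 rad, centred within 30 mm, at rest; the twisted frame still lies on the glass within 50 mm of its first place (x of frame_1 in the frame of easel_board between 0.074 and 0.09 m and y of frame_1 in the frame of easel_board between -0.03 and 0.03 m and z of frame_1 in the frame of easel_board between -0.004 and 0.006 m and angle between the z axis of frame_1 and the z axis of easel_board, either way round below 0.05 rad and (angle between the x axis of frame_1 and the x axis of easel_board, either way round below 0.12 rad or angle between the x axis of frame_1 and the y axis of easel_board, either way round below 0.12 rad) and linear speed of each of frame_1, frame_2 below 0.02 m/s and distance of frame_2 from where it was at the start of the episode below 0.05 m and height (world z) of frame_2 below 0.02 m and angle between frame_2's own z axis and vertical below 0.12 rad); the robot touches nothing.
It fails at once if the true frame falls through the air or flops onto the board instead of being laid (moves faster than 0.45 m/s above the glass while not touched by the fingers) (height (world z) of frame_1 above 0.035 m and linear speed of frame_1 above 0.45 m/s and contact force between the fingers and frame_1 below 0.05 N).
It fails at once if a bystander is moved by more than 30 mm (distance of any of squeegee, jar, tape_roll, palette_knife from where it was at the start of the episode above 0.03 m).
It also fails if it takes over 64 s, if anything falls off the work surface, if the arm or the gripper's body presses on something with over 40 N, if the wrist force passes 120 N, or if a joint passes its speed limit or range.

## Working session

There is one attempt and no reset: what is moved stays moved. The work goes in short steps, Python scripts to look and compute and a tool call to move; the robot and the scene stay as the last step left them, time stands still between calls to the robot, and variables do not carry over. Pictures are saved under pics/ and viewed, and the job is handed in when it is done.

Besides the shell and the picture viewer there is one more tool, called after ">>>" as name(argument=value, ...) on one line, values as JSON. send_rows: Moves the arm, as the interface text tells. Its arguments: {"type":"object","properties":{"moves":{"type":"array","items":{"type":"number"}}},"required":["moves"]}

```bash
mkdir -p pics
cat > h.py <<'E'
import numpy as np, cv2, sys
from rig import read_state, capture, hand_in
def cap(n,f=None):
    c=capture(n)
    if f: cv2.imwrite('pics/'+f+'.png',c['pixels'][:,:,::-1])
    np.savez('last_'+n+'.npz',**{k:np.array(v) for k,v in c.items()})
    return c
def load(n): return dict(np.load('last_'+n+'.npz'))
def cam(c):
    f=240/np.tan(np.radians(float(c['vertical_fov']))/2)
    K=np.array([[f,0,float(c['cx'])],[0,f,float(c['cy'])],[0,0,1.]])
    R=cv2.Rodrigues(np.array(c['rvec'],float))[0]; t=np.array(c['tvec'],float).ravel()
    return K,R,t
def ray(c,u,v):
    K,R,t=cam(c); d=R.T@np.linalg.solve(K,[u,v,1.]); return -R.T@t,d
def onz(c,u,v,z):
    o,d=ray(c,u,v); return o+d*(z-o[2])/d[2]
def proj(c,P):
    K,R,t=cam(c); p=(K@(R@np.atleast_2d(P).T+t[:,None])).T; return p[:,:2]/p[:,2:]
E
python3 - <<'E'
from h import *
for n in ('scene','top','wrist'):
    c=cap(n,n+'0'); K,R,t=cam(c); print(n,-R.T@t,R[2],K[0,0])
s=read_state();print(s['time_s'],s['position'],s['tcp_rot'],s['force'])
E
```

```text
scene [ 1.34445381 -0.72779986  1.2600371 ] [-0.5063413   0.36234846 -0.78251012] 529.6879324425269
top [ 0.45826648 -0.15946452  1.16223158] [ 0.1143885   0.00415974 -0.99342738] 454.5771202829696
wrist [0.15357719 0.6092411  0.38334721] [ 0.23020813 -0.08700311 -0.96924438] 367.8051230947761
0.15 [0.21679924 0.58559479 0.22180095] [[-9.37726090e-01  3.47374573e-01 -8.28541859e-04]
 [ 3.47375453e-01  9.37725013e-01 -1.44761238e-03]
 [ 2.74080694e-04 -1.64527900e-03 -9.99998609e-01]] [-0.57551242  0.36842556 -0.16454086]
```

View pics/scene0.png

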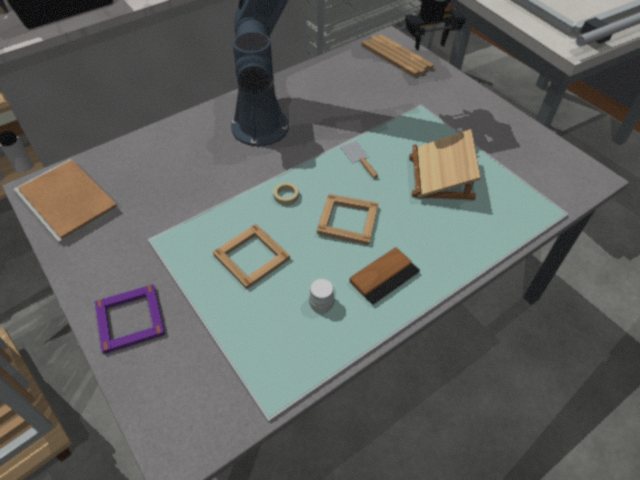

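View pics/top0.png

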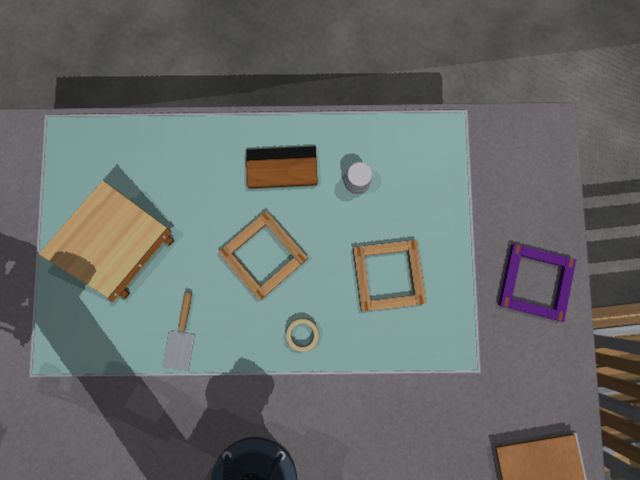

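View pics/wrist0.png

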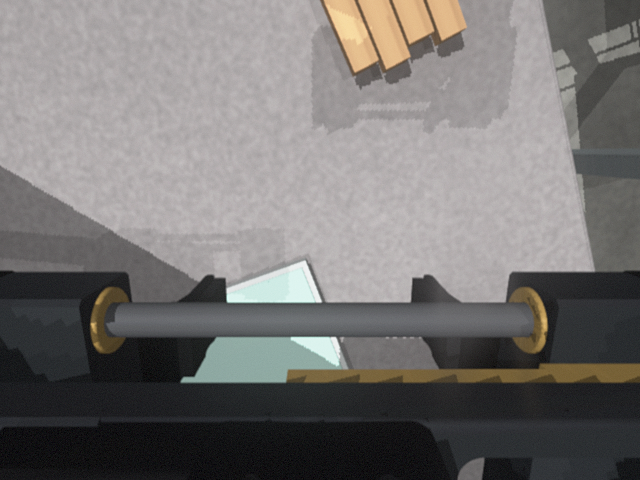

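The top view shows three candidates: frame A at (263,255), frame B at (389,275), and a purple lookalike at (538,282) off the glass. By the description, A and B are the two frames and purple is excluded. The easel is at (105,240) with its ledge running (120,295)-(170,238). I'll check this in a close crop.

Run:
```python
from h import *
c=load('top'); im=c['pixels'][:,:,::-1].copy()
s=load('scene')['pixels'][:,:,::-1]
a=cv2.resize(im[200:320,205:435],None,fx=3.4,fy=3.4,interpolation=cv2.INTER_CUBIC)
cv2.imwrite('pics/cropA.png',a)
cv2.imwrite('pics/cropS.png',cv2.resize(s[185:295,200:390],None,fx=4.2,fy=4.2,interpolation=cv2.INTER_CUBIC))
cv2.imwrite('pics/cropE.png',np.vstack([cv2.resize(im[170:310,30:190],None,fx=3,fy=3,interpolation=cv2.INTER_CUBIC)]))
cv2.imwrite('pics/cropES.png',np.vstack([cv2.resize(s[120:210,395:495],None,fx=5,fy=5,interpolation=cv2.INTER_CUBIC)]))
hsv=cv2.cvtColor(im,cv2.COLOR_BGR2HSV)
for p in [(239,242),(372,246),(390,303),(100,240),(345,200)]: print(p,hsv[p[1],p[0]])
m=cv2.inRange(hsv,(8,60,60),(28,255,255)); m[:, :200]=0; m[:210]=0;m[320:]=0;m[:,440:]=0
cs,_=cv2.findContours(m,cv2.RETR_EXTERNAL,cv2.CHAIN_APPROX_NONE)
for k in cs:
    if cv2.contourArea(k)<1500: continue
    r=cv2.minAreaRect(k); b=cv2.boxPoints(r); print('rect',r)
    ap=cv2.approxPolyDP(k,6,True).reshape(-1,2)
    for q in (b,ap):
        W=np.array([onz(c,u,v,.03) for u,v in q]); print(np.round(q,1).tolist()); print(np.round(W,4).tolist(),W.mean(0)); print(np.linalg.norm(np.diff(np.vstack([W,W[:1]]),axis=0),axis=1))
```

```text
(239, 242) [ 16 124 169]
(372, 246) [ 16 122 165]
(390, 303) [ 15 123 174]
(100, 240) [ 19 102 178]
(345, 200) [ 87  52 137]
rect ((389.20001220703125, 275.10003662109375), (64.99420166015625, 65.11823272705078), 82.87498474121094)
[[352.8999938964844, 246.89999389648438], [417.5, 238.8000030517578], [425.5, 303.29998779296875], [360.8999938964844, 311.3999938964844]]
[[0.5674, -0.2472, 0.03], [0.586, -0.4093, 0.03], [0.4258, -0.4234, 0.03], [0.4078, -0.2638, 0.03]] [ 0.4967707 -0.335933   0.03     ]
[0.16318971 0.16073114 0.16055389 0.16048345]
[[416, 240], [354, 247], [362, 310], [425, 303]]
[[0.583, -0.4055, 0.03], [0.5671, -0.25, 0.03], [0.4112, -0.2666, 0.03], [0.4266, -0.4221, 0.03]] [ 0.49698588 -0.33604965  0.03      ]
[0.15630311 0.1568481  0.15628482 0.15728225]
rect ((262.8882141113281, 254.9529266357422), (63.994483947753906, 64.75373840332031), 49.398704528808594)
[[217.5, 251.6999969482422], [266.6000061035156, 209.60000610351562], [308.29998779296875, 258.20001220703125], [259.1000061035156, 300.29998779296875]]
[[0.5591, 0.0916, 0.03], [0.6646, -0.0313, 0.03], [0.5404, -0.1355, 0.03], [0.4375, -0.0131, 0.03]] [ 0.55037915 -0.02206073  0.03      ]
[0.16197047 0.16209216 0.15991737 0.16047201]
[[266, 211], [219, 251], [258, 299], [307, 258]]
[[0.661, -0.0297, 0.03], [0.5609, 0.0878, 0.03], [0.4407, -0.0103, 0.03], [0.5409, -0.1322, 0.03]] [ 0.55086037 -0.02108992  0.03      ]
[0.15436008 0.15511831 0.15781609 0.15795049]
```

View pics/cropA.png

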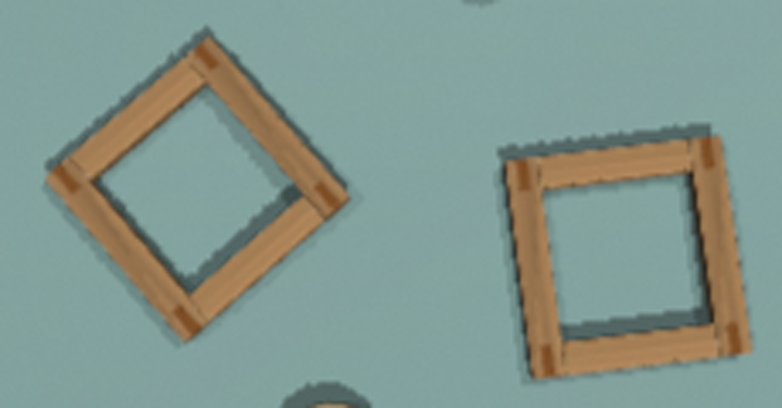

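View pics/cropS.png

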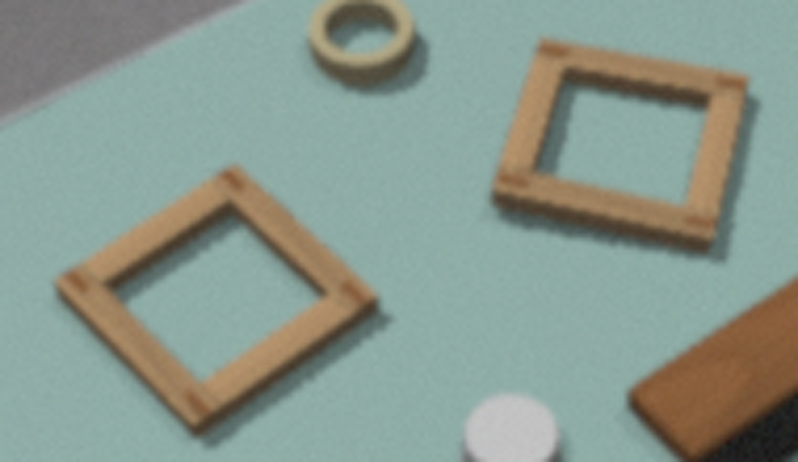

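View pics/cropE.png

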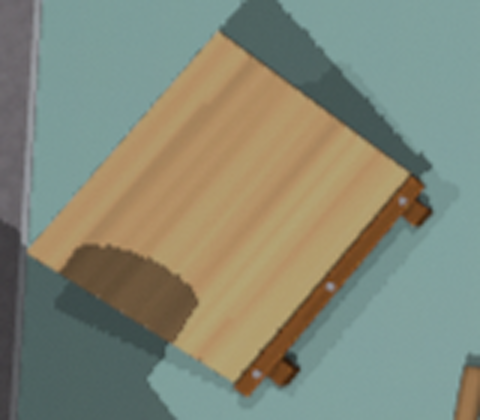

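View pics/cropES.png

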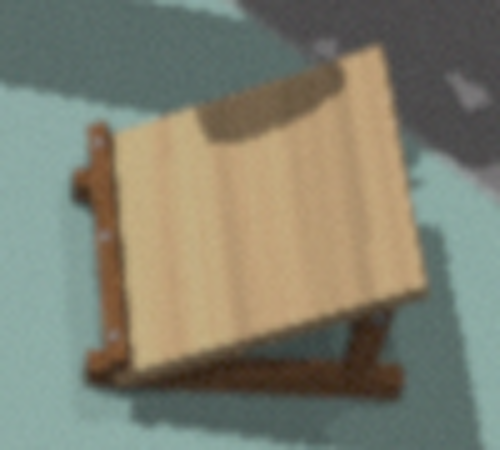

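Run:
```python
from h import *
T=load('top');S=load('scene')
def blobs(c,roi):
    x0,y0,x1,y1=roi; im=cv2.resize(c['pixels'][y0:y1,x0:x1,::-1],None,fx=4,fy=4,interpolation=cv2.INTER_CUBIC)
    h=cv2.cvtColor(im,cv2.COLOR_BGR2HSV); 
    m=cv2.inRange(h,(5,155,95),(16,255,175)); m=cv2.morphologyEx(m,cv2.MORPH_OPEN,np.ones((3,3),np.uint8))
    n,l,st,ce=cv2.connectedComponentsWithStats(m)
    return [((ce[i]+.5)/4-.5+[x0,y0]).round(2).tolist()+[int(st[i,4])] for i in range(1,n) if st[i,4]>40]
for n,c,r in (('TA',T,(210,200,315,310)),('TB',T,(345,230,435,320)),('SA',S,(310,190,390,250)),('SB',S,(205,220,295,295))): print(n,blobs(c,r))
m=lambda L,s,x,y:[((u)/s+x,(v)/s+y) for u,v in L]
tA=m([(205,53),(66,176),(186,317),(326,193)],3.4,205,200)
tB=m([(708,152),(523,175),(546,361),(734,336)],3.4,205,200)
sA=m([(698,222),(728,80),(553,48),(512,180)],4.2,200,185)
sB=m([(198,402),(352,293),(233,180),(76,282)],4.2,200,185)
def tri(a,b):
    K,R,t=cam(T);P=K@np.c_[R,t];K,R,t=cam(S);Q=K@np.c_[R,t]
    X=cv2.triangulatePoints(P,Q,np.array(a,float).reshape(2,1),np.array(b,float).reshape(2,1)).ravel();return X[:3]/X[3]
for a,b in zip(tA+tB,sA+sB):
    X=tri(a,b); print(np.round(a,1),np.round(b,1),np.round(X,4), 'reproj',proj(T,X)[0]-a)
```

```text
TA [[265.35, 216.49, 311], [224.22, 252.39, 350], [300.98, 257.22, 360], [259.48, 293.76, 397]]
TB [[412.71, 244.75, 365], [358.56, 251.28, 352], [420.5, 299.04, 372], [365.67, 305.6, 359]]
SA []
SB []
[265.3 215.6] [366.2 237.9] [ 0.6477 -0.0297  0.0346] reproj [0.52240554 0.32252001]
[224.4 251.8] [373.3 204. ] [0.5576 0.0719 0.0366] reproj [0.38619898 0.23899264]
[259.7 293.2] [331.7 196.4] [ 0.4552 -0.0146  0.0357] reproj [-0.23450732 -0.14635834]
[300.9 256.8] [321.9 227.9] [ 0.5435 -0.1172  0.0398] reproj [-0.06530561 -0.040653  ]
[413.2 244.7] [247.1 280.7] [ 0.5716 -0.3963  0.034 ] reproj [-0.4378134  -0.27389708]
[358.8 251.5] [283.8 254.8] [ 0.5555 -0.2619  0.0318] reproj [0.09347903 0.0580263 ]
[365.6 306.2] [255.5 227.9] [ 0.4207 -0.2751  0.0303] reproj [-0.17739997 -0.11054794]
[420.9 298.8] [218.1 252.1] [ 0.437  -0.4118  0.0323] reproj [-0.00112156 -0.00069676]
```

Crops confirm that A and B are both pale wood on the glass. The tenon marks triangulate to about 35 mm on A, except its right corner at top (301,257), which stands at about 40 mm, so A is probably the twisted frame. I'll press that corner first.

>>> send_rows(moves=[0,0,0,1.8,-3.9,-0.5,-1,0,0,0,1.8,-3.9,-0.5,-1,0,0,0,1.8,-3.9,-0.5,-1,0,0,0,1.8,-3.9,-0.5,-1,0,0,0,1.8,-3.9,-0.5,-1,0,0,0,1.8,-3.9,-0.5,-1,0,0,0,1.8,-3.9,-0.5,-1,0,0,0,1.8,-3.9,-0.5,-1,0,0,0,1.8,-3.9,-0.5,-1,0,0,0,1.8,-3.9,-0.5,-1,0,0,0,1.8,-3.9,-0.5,-1,0,0,0,1.8,-3.9,-0.5,-1,0,0,0,1.8,-3.9,-0.5,-1,0,0,0,1.8,-3.9,-0.5,-1,0,0,0,1.8,-3.9,-0.5,-1,0,0,0,1.8,-3.9,-0.5,-1,0,0,0,1.8,-3.9,-0.5,-1,0,0,0,1.8,-3.9,-0.5,-1])

```text
time_s: 1.95
position: [0.5414, -0.1177, 0.1321]
tcp_rot: [[-0.938, 0.348, -0.0], [0.348, 0.938, 0.0], [0.0, 0.0, -1.0]]
force: [1.1, 0.9, 0.2]
opening: 0.003
```

>>> send_rows(moves=[0,0,0,0.2,0,-2,-1,0,0,0,0,0,-2,-1,0,0,0,0,0,-2,-1,0,0,0,0,0,-1.6,-1,0,0,0,0,0,-1.0,-1,0,0,0,0,0,0,-1,0,0,0,0,0,0,-1])

```text
time_s: 2.65
position: [0.5433, -0.116, 0.0467]
tcp_rot: [[-0.938, 0.347, 0.0], [0.347, 0.938, -0.0], [-0.0, -0.0, -1.0]]
force: [-0.3, -0.6, 1.0]
opening: 0.004
```

Run:
```python
from h import *
w=cap('wrist','w1'); c=cap('scene','s1'); t=cap('top','t1')
a=cv2.resize(c['pixels'][180:300,280:400,::-1],None,fx=3.3,fy=3.3,interpolation=cv2.INTER_CUBIC)
b=cv2.resize(t['pixels'][195:315,205:325,::-1],None,fx=3.3,fy=3.3,interpolation=cv2.INTER_CUBIC)
cv2.imwrite('pics/s1c.png',np.hstack([a,b])); s=read_state(); print(s['position'],s['force'])
```

```text
[ 0.54376571 -0.11616665  0.04745494] [ 0.8820703   0.28198837 -0.56203825]
```

View pics/s1c.png

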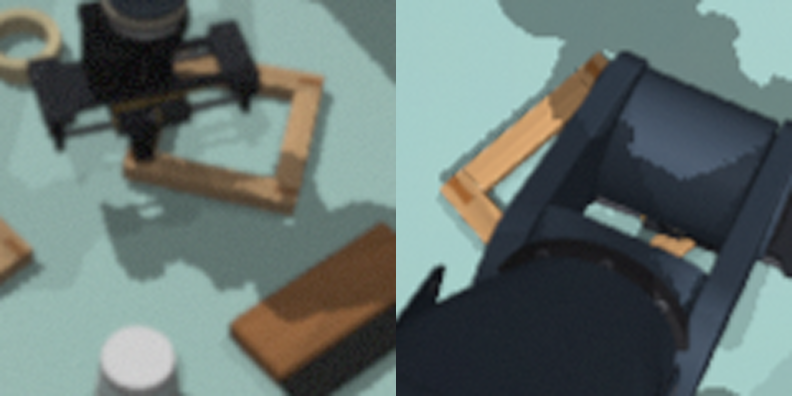

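View pics/w1.png

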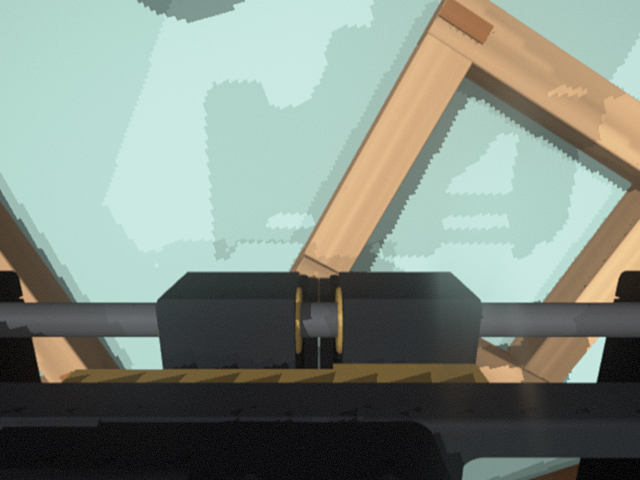

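The fingertips sit over A's right corner (scene crop, 145,150). Pressing in small steps.

>>> send_rows(moves=[0,0,0,0,0,-0.4,-1,0,0,0,0,0,-0.3,-1,0,0,0,0,0,0,-1])

```text
time_s: 3.1
position: [0.5431, -0.1159, 0.0394]
tcp_rot: [[-0.938, 0.347, -0.0], [0.347, 0.938, 0.0], [0.0, 0.0, -1.0]]
force: [-0.3, -0.2, 0.6]
opening: 0.008
```

>>> send_rows(moves=[0,0,0,0,0,-0.2,-1,0,0,0,0,0,0,-1])

```text
time_s: 3.3
position: [0.5431, -0.116, 0.0374]
tcp_rot: [[-0.938, 0.347, 0.0], [0.347, 0.938, -0.0], [-0.0, -0.0, -1.0]]
force: [0.0, -0.6, 0.6]
opening: 0.004
```

>>> send_rows(moves=[0,0,0,0,0,-0.2,-1,0,0,0,0,0,0,-1])

```text
time_s: 3.5
position: [0.5431, -0.116, 0.0354]
tcp_rot: [[-0.938, 0.347, 0.0], [0.347, 0.938, -0.0], [-0.0, -0.0, -1.0]]
force: [-0.0, -0.2, 1.6]
opening: 0.003
```

Run:
```python
from h import *
w0=load('wrist')['pixels']; c0=load('scene')['pixels']
w=cap('wrist','w2')['pixels']; c=cap('scene','s2')['pixels']
f=lambda im:cv2.resize(im[180:300,280:400,::-1],None,fx=3.3,fy=3.3,interpolation=cv2.INTER_CUBIC)
cv2.imwrite('pics/s2c.png',np.hstack([f(c0),f(c)])); 
cv2.imwrite('pics/w2c.png',np.hstack([w0[0:300,240:640,::-1],w[0:300,240:640,::-1]])); s=read_state(); print(s['position'],s['force'])
```

```text
[ 0.54313213 -0.11596874  0.03552909] [-0.91918239 -0.06504749  0.4678525 ]
```

View pics/w2c.png

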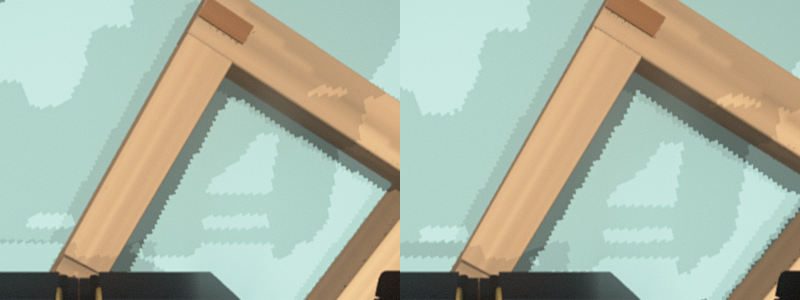

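View pics/s2c.png

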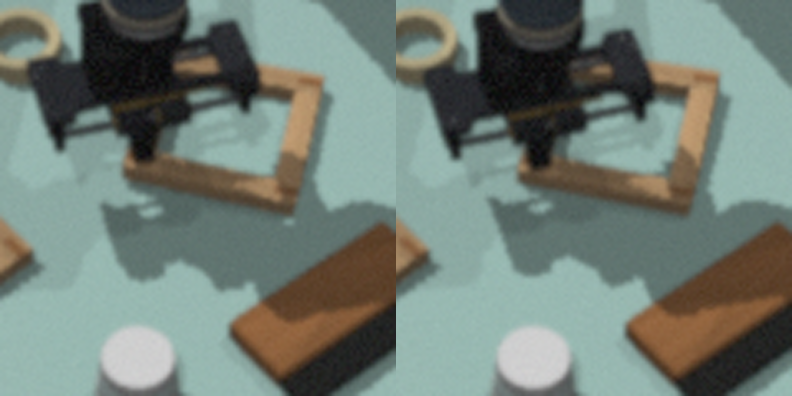

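>>> send_rows(moves=[0,0,0,0,0,-0.2,-1,0,0,0,0,0,0,-1])

```text
time_s: 3.8
position: [0.5432, -0.1161, 0.0336]
tcp_rot: [[-0.938, 0.347, 0.0], [0.347, 0.938, -0.0], [-0.0, -0.0, -1.0]]
force: [0.5, -0.9, 1.6]
opening: 0.011
```

>>> send_rows(moves=[0,0,0,0,0,-0.1,-1,0,0,0,0,0,0,-1,0,0,0,0,0,0,-1])

```text
time_s: 4.1
position: [0.5432, -0.1161, 0.0334]
tcp_rot: [[-0.938, 0.347, 0.001], [0.347, 0.938, -0.0], [-0.001, -0.0, -1.0]]
force: [-0.9, -0.0, 7.6]
opening: 0.005
```

Run:
```python
from h import *
c0=cv2.imread('pics/s1.png')[:,:,::-1];t0=cv2.imread('pics/t1.png')[:,:,::-1]
t=cap('top','t3')['pixels']; c=cap('scene','s3')['pixels']
f=lambda im:cv2.resize(im[190:250,340:390,::-1],None,fx=5,fy=5,interpolation=cv2.INTER_CUBIC)
g=lambda im:cv2.resize(im[215:275,215:245,::-1],None,fx=5,fy=5,interpolation=cv2.INTER_CUBIC)
cv2.imwrite('pics/s3c.png',np.hstack([f(c0),f(c),g(t0),g(t)])[:,:800]); s=read_state(); print(s['position'],s['force'])
```

```text
[ 0.54324044 -0.11612159  0.03337736] [-1.34418362  0.11166997  7.51885091]
```

View pics/s3c.png

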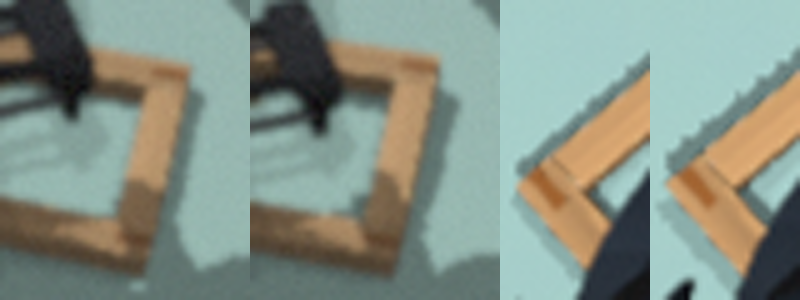

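Frame A rocked. The opposite corner L rose about 2 px in the scene view, its shadow gap widened in both views, and the force stayed near 1 N until the corner bottomed out at z=0.033, then rose to 7.5 N. So A is twisted and B is the true one. I'll release it and measure the easel and B.

>>> send_rows(moves=[0,0,0,0,0,0.3,-1,0,0,0,0,0,0.5,-1,0,0,0,0,0,1.5,-1,0,0,0,0,0,4,-1,0,0,0,0,0,4,-1])

```text
time_s: 4.7
position: [0.542, -0.1154, 0.1357]
tcp_rot: [[-0.938, 0.348, -0.003], [0.348, 0.938, 0.002], [0.004, 0.0, -1.0]]
force: [0.9, 0.1, -0.6]
opening: -0.0
```

Run:
```python
from h import *
import numpy as np
T=dict(vertical_fov=load('top')['vertical_fov'],**{k:load('top')[k] for k in('cx','cy','rvec','tvec')});S=load('scene')
t0=cv2.imread('pics/top0.png');s0=cv2.imread('pics/scene0.png')
def tri(a,b):
    K,R,t=cam(T);P=K@np.c_[R,t];K,R,t=cam(S);Q=K@np.c_[R,t]
    X=cv2.triangulatePoints(P,Q,np.array(a,float).reshape(2,1),np.array(b,float).reshape(2,1)).ravel();return X[:3]/X[3]
tp=lambda u,v:(u/3+30,v/3+170); sp=lambda u,v:(u/5+395,v/5+120)
pts={'P1':(tp(220,33),sp(425,290)),'P2':(tp(28,252),sp(380,47)),'F1':(tp(412,173),sp(130,372)),'F2':(tp(237,382),sp(118,130)),
 'n1':(tp(402,201),sp(113,335)),'n2':(tp(330,286),sp(105,237)),'n3':(tp(256,373),sp(97,140))}
W={}
for k,(a,b) in pts.items():
    X=tri(a,b);W[k]=X;print(k,np.round(a,1),np.round(b,1),np.round(X,4),'rep',np.round(proj(T,X)[0]-a,2))
for a,b in (('P1','P2'),('F1','F2'),('P1','F1'),('P2','F2'),('n1','n3')):
    d=W[b]-W[a];print(a,b,np.linalg.norm(d).round(4),np.degrees(np.arctan2(d[1],d[0])).round(2),'elev',np.degrees(np.arcsin(d[2]/np.linalg.norm(d))).round(2))
```

```text
P1 [103.3 181. ] [480. 178.] [0.7198 0.3405 0.1254] rep [-0.28 -0.18]
P2 [ 39.3 254. ] [471.  129.4] [0.55   0.478  0.1291] rep [-0.28 -0.17]
F1 [167.3 227.7] [421.  194.4] [0.6187 0.2132 0.0455] rep [0.22 0.13]
F2 [109.  297.3] [418.6 146. ] [0.4509 0.3531 0.0501] rep [-1.31 -0.83]
n1 [164. 237.] [417.6 187. ] [0.5947 0.2182 0.0552] rep [-0.05 -0.03]
n2 [140.  265.3] [416.  167.4] [0.5257 0.2753 0.0539] rep [0.01 0.01]
n3 [115.3 294.3] [414.4 148. ] [0.456  0.3315 0.0572] rep [-0. -0.]
P1 P2 0.2186 140.99 elev 0.98
F1 F2 0.2185 140.19 elev 1.21
P1 F1 0.1811 -128.46 elev -26.17
P2 F2 0.178 -128.4 elev -26.35
n1 n3 0.1791 140.77 elev 0.65
```

>>> send_rows(moves=[0,0,-8,0.3,-2.7,0,0.2,0,0,-8,0.3,-2.7,0,0.2,0,0,-8,0.3,-2.7,0,0.2,0,0,-8,0.3,-2.7,0,0.2,0,0,-8,0.3,-2.7,0,0.2,0,0,-8,0.3,-2.7,0,0.2,0,0,-8,0.2,-2.6,0,0.2,0,0,-7.5,0.2,-2.6,0,0.2,0,0,0,0,0,0,0.2,0,0,0,0,0,0,0.2])

```text
time_s: 5.7
position: [0.5644, -0.3297, 0.1351]
tcp_rot: [[-0.108, 0.994, -0.001], [0.994, 0.108, 0.001], [0.002, -0.001, -1.0]]
force: [0.4, 0.7, 0.4]
opening: 0.595
```

Run:
```python
from h import *
w=cap('wrist','w4'); t=cap('top','t4'); s=read_state(); print(s['position'],s['tcp_rot'],s['opening'])
cv2.imwrite('pics/t4c.png',cv2.resize(t['pixels'][190:320,200:440,::-1],None,fx=3.3,fy=3.3,interpolation=cv2.INTER_CUBIC))
```

```text
[ 0.56450294 -0.3284247   0.13517537] [[-0.10915384  0.99402383 -0.00143561]
 [ 0.99402317  0.1091562   0.00168942]
 [ 0.00183603 -0.00124262 -0.99999754]] 0.6029513942290616
```

View pics/w4.png

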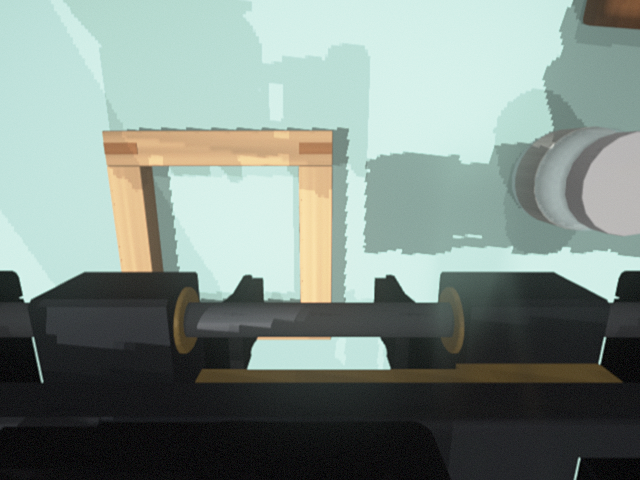

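View pics/t4c.png

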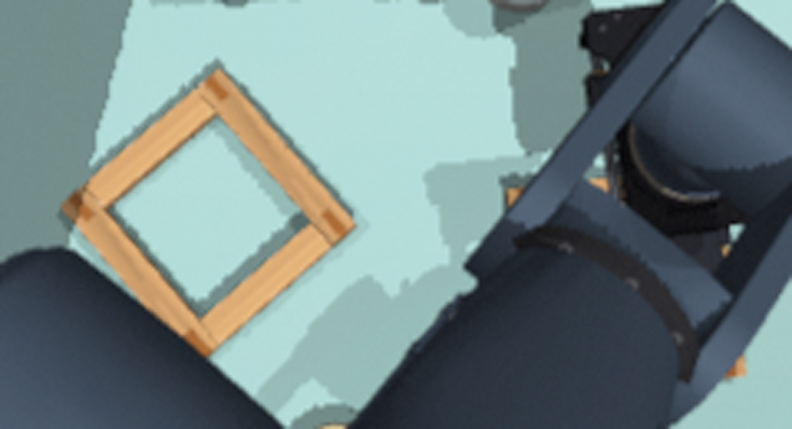

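The wrist view shows B's far rail (u 300–332) centred between the fingers (262 and 375) and parallel to the pads. In the top view, frame A lies as before. Descending to grasp.

>>> send_rows(moves=[0,0,0,0,0,-2.5,0.2,0,0,0,0,0,-2.5,0.2,0,0,0,0,0,-2.5,0.2,0,0,0,0,0,-2,0.2,0,0,0,0,0,-1.5,0.2,0,0,0,0,0,-0.6,0.2,0,0,0,0,0,-0.3,0.2,0,0,0,0,0,0,0.2])

```text
time_s: 6.6
position: [0.5654, -0.3299, 0.0169]
tcp_rot: [[-0.108, 0.994, 0.0], [0.994, 0.108, -0.0], [-0.0, 0.0, -1.0]]
force: [-0.4, -0.2, 0.8]
opening: 0.602
```

>>> send_rows(moves=[0,0,0,0,0,0,-1,0,0,0,0,0,0,-1,0,0,0,0,0,0,-1,0,0,0,0,0,0,-1,0,0,0,0,0,0,-1])

```text
time_s: 7.1
position: [0.5645, -0.33, 0.0169]
tcp_rot: [[-0.108, 0.994, -0.001], [0.994, 0.108, 0.0], [0.0, -0.001, -1.0]]
force: [-2.3, -0.4, 2.8]
opening: 0.27
```

Closed on 23.5 mm, which matches the 24 mm rail. Lifting.

>>> send_rows(moves=[0,0,0,0,0,0.5,-1,0,0,0,0,0,1.5,-1,0,0,0,0,0,3,-1,0,0,0,0,0,4,-1,0,0,0,0,0,4,-1,0,0,0,0,0,4,-1,0,0,0,0,0,2,-1,0,0,0,0,0,0,-1])

```text
time_s: 7.9
position: [0.5673, -0.3314, 0.2118]
tcp_rot: [[-0.108, 0.994, 0.008], [0.994, 0.108, -0.006], [-0.007, 0.007, -1.0]]
force: [0.2, -0.3, -2.8]
opening: 0.273
```

Run:
```python
from h import *
w=cap('wrist','w5'); t=cap('scene','s5'); s=read_state(); print(s['position'],s['tcp_rot'],s['opening'],s['force'],s['joint_positions'])
```

```text
[ 0.56481336 -0.32947402  0.20672257] [[-1.07518053e-01  9.94203090e-01  2.90774090e-04]
 [ 9.94203127e-01  1.07518019e-01  1.30087219e-04]
 [ 9.80696612e-05  3.03075234e-04 -9.99999949e-01]] 0.2712612252055917 [-0.94560126  0.5117994  -3.0651644 ] [-4.00377227e+01  3.34399976e+01  7.85876920e+01  1.77181415e-02
  6.79643508e+01 -4.62166301e+01]
```

View pics/w5.png

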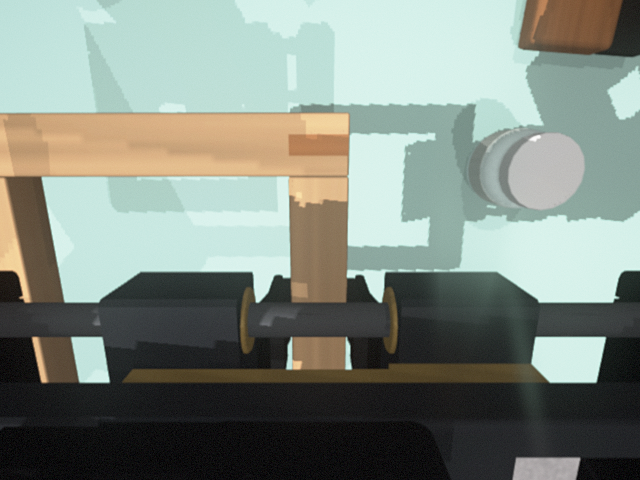

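View pics/s5.png

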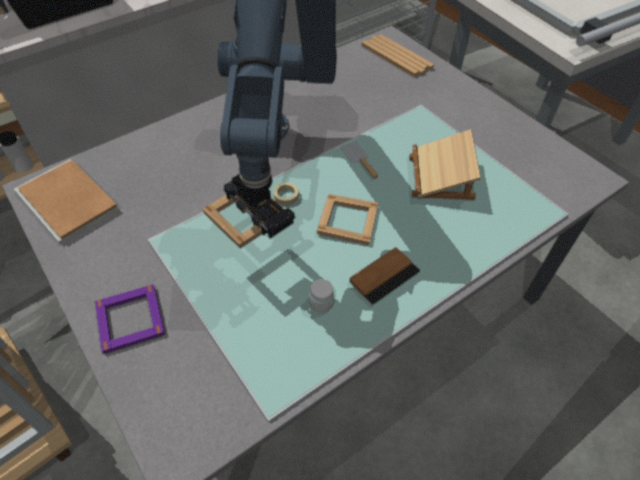

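The frame is gripped level: rail at u 290–348 between the pads, nothing else touched. Next, carry it towards the easel, yawing +44.8°.

>>> send_rows(moves=[0,0,2.36,0.1,1.5,0.25,-1,0,0,2.36,0.1,3,0.25,-1,0,0,2.36,0.1,3.6,0.25,-1,0,0,2.36,0.1,3.6,0.25,-1,0,0,2.36,0.1,3.6,0.25,-1,0,0,2.36,0.1,3.6,0.25,-1,0,0,2.36,0.1,3.6,0.25,-1,0,0,2.36,0.1,3.6,0.25,-1,0,0,2.36,0.1,3.6,0.25,-1,0,0,2.36,0.1,3.6,0.25,-1,0,0,2.36,0.1,3.6,0.25,-1,0,0,2.36,0.1,3.6,0.25,-1,0,0,2.36,0.1,3.6,0.25,-1,0,0,2.36,0.1,3.6,0.25,-1,0,0,2.36,0.1,3.6,0.25,-1,0,0,2.36,0.1,3.6,0.25,-1,0,0,2.36,0.1,3.6,0.25,-1,0,0,2.36,0.1,3,0.25,-1,0,0,2.36,0,1.5,0,-1])

```text
time_s: 9.9
position: [0.5811, 0.3032, 0.2497]
tcp_rot: [[-0.781, 0.624, -0.003], [0.624, 0.781, 0.0], [0.003, -0.002, -1.0]]
force: [0.1, -0.6, -2.2]
opening: 0.272
```

>>> send_rows(moves=[2.72,-2.2,0,0,0,0,-1,2.72,-2.2,0,0,0,0,-1,2.72,-2.2,0,0,0,0,-1,2.72,-2.2,0,0,0,0,-1,2.72,-2.2,0,0,0,0,-1,2.72,-2.2,0,0,0,0,-1,2.72,-2.2,0,0,0,0,-1,2.72,-2.2,0,0,0,0,-1,0,0,0,0,0,0,-1,0,0,0,0,0,0,-1])

```text
time_s: 10.9
position: [0.5822, 0.2995, 0.2504]
tcp_rot: [[-0.777, 0.557, 0.292], [0.629, 0.687, 0.363], [0.002, 0.466, -0.885]]
force: [0.3, 0.4, -2.0]
opening: 0.271
```

Run:
```python
from h import *
w=cap('wrist','w6'); t=cap('scene','s6'); t=cap('top','t6'); s=read_state(); print(s['position'],s['tcp_rot'],s['opening'],s['force'],s['joint_positions'])
a=np.radians(51);ex=np.array([np.cos(a),np.sin(a),0]);b=np.radians(28);u=ex*np.cos(b)+[0,0,np.sin(b)];n=-ex*np.sin(b)+[0,0,np.cos(b)]
print('u',u,'n',n)
R=np.array(s['tcp_rot']);Rt=np.c_[np.cross(u,-n),u,-n];print('err deg world',np.degrees(cv2.Rodrigues(Rt@R.T)[0].ravel()))
```

```text
[0.58347234 0.30034521 0.25163448] [[-7.77818765e-01  5.54969873e-01  2.94968487e-01]
 [ 6.28488526e-01  6.87111580e-01  3.64526883e-01]
 [-3.74825799e-04  4.68920160e-01 -8.83240479e-01]] 0.2733785062362286 [-0.42982269  0.33502592 -2.07896049] [  8.83245632  23.29041347  96.34348265  27.85414702  42.37739713
 -60.04922168]
u [0.55565692 0.68617916 0.46947156] n [-0.29544803 -0.36484793  0.88294759]
err deg world [ 0.04131943 -0.00580083 -0.06129345]
```

View pics/s6.png

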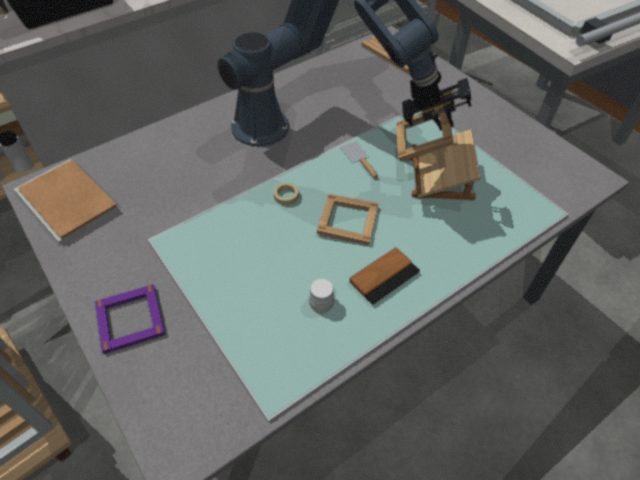

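View pics/w6.png

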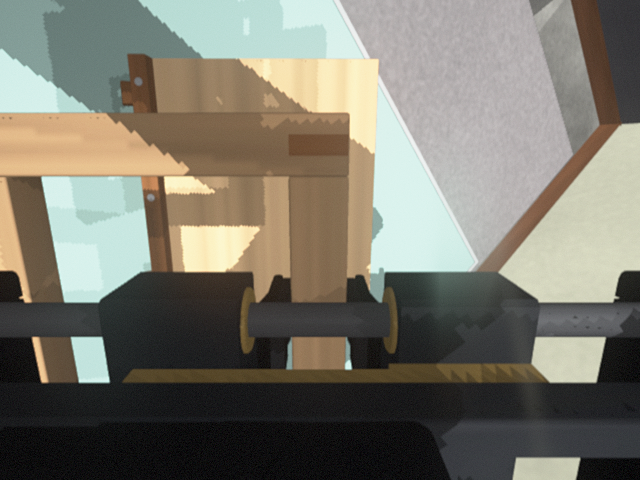

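View pics/t6.png

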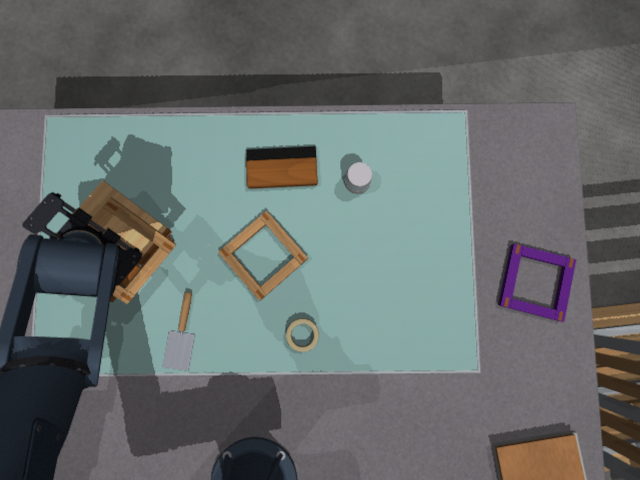

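```bash
cat >> h.py <<'E'
a=np.radians(51);ex=np.array([np.cos(a),np.sin(a),0]);b=np.radians(28);u=ex*np.cos(b)+[0,0,np.sin(b)];n=-ex*np.sin(b)+[0,0,np.cos(b)]
Rb=np.c_[u,np.cross(n,u),n]; O=np.array([.5347,.2839,.045])
def onb(c,px,z=0):
    o,d=ray(c,*px); s=((O+n*z-o)@n)/(d@n); return Rb.T@(o+s*d-O)*1000
E
python3 - <<'E'
from h import *
w=load('wrist')
for k,p in dict(farHi=(378,59),farLo=(156,59),edge2=(373,240),lo2=(170,262)).items(): print(k,onb(w,p).round(1))
for k,p in dict(n1=(138,81),n2=(151,198)).items(): print(k,onb(w,p,.014).round(1))
import json
T={k:load('top')[k] for k in('vertical_fov','cx','cy','rvec','tvec')};S=load('scene')
for k,p in dict(P1=(103.3,181),P2=(39.3,254),F1=(167.3,227.7),F2=(109,297.3)).items(): print('top',k,onb(T,p).round(1))
for k,p in dict(P1=(480,178),P2=(471,129.4),F1=(421,194.4),F2=(418.6,146)).items(): print('scene',k,onb(S,p).round(1))
s=read_state();p=s['position'];print('tcp in board',(Rb.T@(p-O)*1000).round(1))
# frame edges from wrist image; plane at TCP frame top
h=Rb.T@(p-O)
for k,q in dict(cornerR=(349,113)).items(): print(k,onb(w,q,h[2]+.0155).round(1))
E
```

```text
farHi [180.6 111.8  -0. ]
farLo [  1.8 112.1  -0. ]
edge2 [181.9 -38.1  -0. ]
lo2 [ -4.  -58.9  -0. ]
n1 [-8.4 93.2 14. ]
n2 [-8.5  1.8 14. ]
top P1 [ 178.7 -108.7   -0. ]
top P2 [180.5 110.    0. ]
top F1 [  -1.2 -109.5   -0. ]
top F2 [ -0.9 109.7  -0. ]
scene P1 [ 180.5 -112.3    0. ]
scene P2 [181.9 109.2   0. ]
scene F1 [  -2.4 -108.4    0. ]
scene F2 [  5.  113.2  -0. ]
tcp in board [135.4 -27.6 162. ]
cornerR [144.7  53.9 177.5]
```

Wrist, top and scene rays onto the estimated board plane all agree within about 2–5 mm of the given 181 x 220 board. Approaching to about 25 mm above the board.

>>> send_rows(moves=[0,0,0,0.37,0.98,-1.34,-1,0,0,0,0.37,0.98,-1.34,-1,0,0,0,0.37,0.98,-1.34,-1,0,0,0,0.37,0.98,-1.34,-1,0,0,0,0.37,0.98,-1.34,-1,0,0,0,0.37,0.98,-1.34,-1,0,0,0,0.37,0.98,-1.34,-1,0,0,0,0.36,0.96,-1.34,-1,0,0,0,0,0,0,-1,0,0,0,0,0,0,-1])

```text
time_s: 12.05
position: [0.6124, 0.3785, 0.1438]
tcp_rot: [[-0.778, 0.556, 0.294], [0.629, 0.687, 0.365], [0.001, 0.469, -0.883]]
force: [-0.0, -0.3, -2.9]
opening: 0.271
```

Run:
```python
from h import *
w=cap('wrist','w7'); S=cap('scene','s7');T=cap('top','t7'); s=read_state();p=s['position'];print('tcp in board',(Rb.T@(p-O)*1000).round(1),s['force'],s['opening'],s['time_s'])
cv2.imwrite('pics/s7c.png',np.hstack([cv2.resize(S['pixels'][110:210,395:495,::-1],None,fx=4,fy=4,interpolation=cv2.INTER_CUBIC),cv2.resize(T['pixels'][180:305,35:160,::-1],(400,400))]))
```

```text
tcp in board [155.2  -1.7  31. ] [ 0.25078836  0.20550155 -2.60997951] 0.27199654508804344 12.2
```

View pics/w7.png

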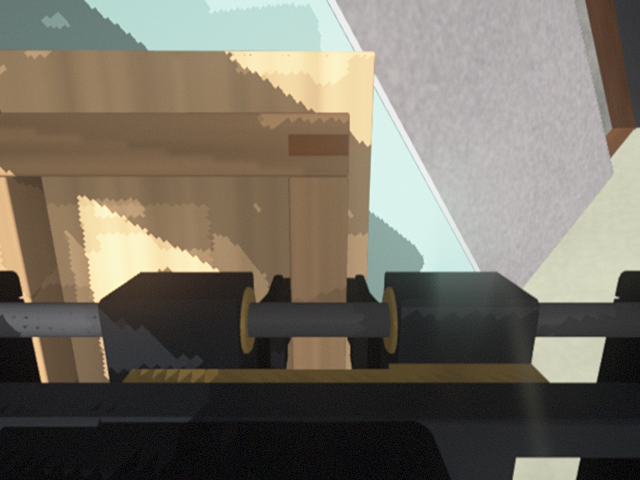

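View pics/s7c.png

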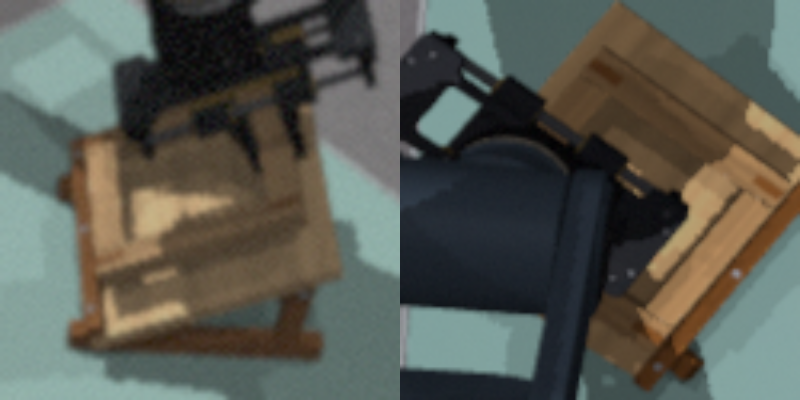

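>>> send_rows(moves=[0,0,0,0.15,0.18,-0.44,-1,0,0,0,0.15,0.18,-0.44,-1,0,0,0,0.15,0.18,-0.44,-1,0,0,0,0.14,0.18,-0.44,-1,0,0,0,0,0,0,-1])

```text
time_s: 12.7
position: [0.6182, 0.3855, 0.1256]
tcp_rot: [[-0.777, 0.556, 0.294], [0.629, 0.687, 0.365], [0.001, 0.468, -0.884]]
force: [0.0, -0.2, -2.2]
opening: 0.272
```

>>> send_rows(moves=[0,0,0,0.06,0.07,-0.18,-1,0,0,0,0.06,0.07,-0.18,-1,0,0,0,0,0,0,-1])

```text
time_s: 13.0
position: [0.6194, 0.3865, 0.1242]
tcp_rot: [[-0.778, 0.555, 0.295], [0.629, 0.687, 0.365], [0.0, 0.469, -0.883]]
force: [-2.9, -4.0, 4.0]
opening: 0.273
```

>>> send_rows(moves=[0,0,0,0.03,0.04,-0.09,-1,0,0,0,0,0,0,-1])

```text
time_s: 13.2
position: [0.6193, 0.3866, 0.1241]
tcp_rot: [[-0.778, 0.555, 0.295], [0.629, 0.687, 0.365], [-0.0, 0.469, -0.883]]
force: [-6.3, -6.1, 9.5]
opening: 0.271
```

>>> send_rows(moves=[0,0,0,0.03,0.04,-0.09,-1,0,0,0,0,0,0,-1])

```text
time_s: 13.4
position: [0.6194, 0.3866, 0.1241]
tcp_rot: [[-0.778, 0.555, 0.295], [0.628, 0.687, 0.365], [-0.0, 0.47, -0.883]]
force: [-9.7, -9.8, 15.2]
opening: 0.272
```

Run:
```python
from h import *
w=cap('wrist','w8');s=read_state();p=s['position'];print('tcp in board',(Rb.T@(p-O)*1000).round(1),s['force'],s['moment'],Rb.T@s['force'],s['time_s'])
```

```text
tcp in board [154.7  -1.2   7.4] [ -9.13630879 -11.44130381  15.27838533] [-1.01851471  1.00584184  0.00812841] [-5.75467    -0.10000031 20.36365396] 13.45
```

>>> send_rows(moves=[0,0,0,-0.06,-0.07,0.18,-1,0,0,0,-0.01,-0.01,0.03,-1,0,0,0,0,0,0,-1])

```text
time_s: 13.75
position: [0.6196, 0.3866, 0.1242]
tcp_rot: [[-0.777, 0.555, 0.296], [0.629, 0.686, 0.365], [-0.0, 0.47, -0.883]]
force: [-4.4, -5.6, 6.7]
opening: 0.272
```

Run:
```python
from h import *
w=cap('wrist','w9'); S=cap('scene','s9');T=cap('top','t9'); s=read_state();p=s['position'];print('tcp in board',(Rb.T@(p-O)*1000).round(1),Rb.T@s['force'],Rb.T@s['moment'],s['time_s'])
cv2.imwrite('pics/s9c.png',np.hstack([cv2.resize(S['pixels'][110:210,395:495,::-1],None,fx=4,fy=4,interpolation=cv2.INTER_CUBIC),cv2.resize(T['pixels'][205:305,80:180,::-1],(400,400),interpolation=cv2.INTER_CUBIC)]))
```

```text
tcp in board [154.9  -1.4   7.4] [-3.06617078  0.0797406   9.07728636] [ 0.02928589  0.90140953 -0.03806178] 13.9
```

View pics/w9.png

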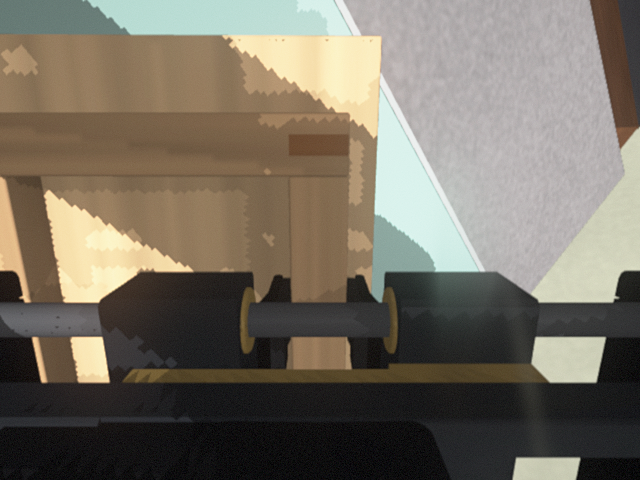

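View pics/s9c.png

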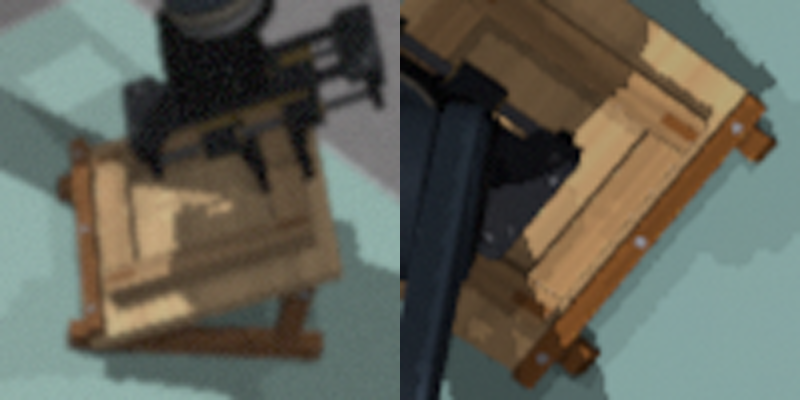

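Run:
```python
from h import *
w=load('wrist');T=load('top');S=load('scene')
for z in (.02,.023): 
  print(z,'tenon top',onb(T,(150,236.2),z),'tenon wrist',onb(w,(319,145),z),'corner wrist',onb(w,(349.5,113),z),'scene tenon',onb(S,(395+120/4,110+273/4),z))
  print('ledge nails top',onb(T,(80+338/4,205+127/4),.014),onb(T,(80+240/4,205+242/4),.014))
print('board corner wrist',onb(w,(381,36)))
```

```text
0.02 tenon top [ 20.38702572 -70.41334834  20.        ] tenon wrist [154.72740261  68.15774332  20.        ] corner wrist [166.43251842  80.02124905  20.        ] scene tenon [ 20.55961788 -65.0290982   20.        ]
ledge nails top [ -7.83159643 -89.02480149  14.        ] [-6.89514924  1.88271782 14.        ]
0.023 tenon top [ 20.79740936 -70.80230827  23.        ] tenon wrist [154.72170209  68.11798762  23.        ] corner wrist [166.19147641  79.74296729  23.        ] scene tenon [ 21.33480893 -68.07541794  23.        ]
ledge nails top [ -7.83159643 -89.02480149  14.        ] [-6.89514924  1.88271782 14.        ]
board corner wrist [ 1.80488014e+02  1.12117743e+02 -2.03094432e-15]
```

The frame is flat on the board and inside the ledge, at x≈87 mm and y≈0, so about 7 mm from the ledge. I'll unload a little and slide it down to the ledge.

>>> send_rows(moves=[0,0,0,-0.03,-0.04,0.09,-1,0,0,0,-0.11,-0.14,-0.09,-1,0,0,0,-0.11,-0.14,-0.09,-1,0,0,0,0,0,0,-1])

```text
time_s: 14.3
position: [0.6172, 0.3836, 0.1223]
tcp_rot: [[-0.777, 0.556, 0.295], [0.629, 0.686, 0.365], [-0.0, 0.469, -0.883]]
force: [0.2, -0.6, -1.7]
opening: 0.272
```

>>> send_rows(moves=[0,0,0,-0.06,-0.07,-0.05,-1,0,0,0,0,0,0,-1])

```text
time_s: 14.5
position: [0.6163, 0.3829, 0.1217]
tcp_rot: [[-0.777, 0.556, 0.295], [0.629, 0.687, 0.365], [0.0, 0.469, -0.883]]
force: [0.8, -0.6, -1.6]
opening: 0.271
```

>>> send_rows(moves=[0,0,0,-0.06,-0.07,-0.05,-1,0,0,0,0,0,0,-1])

```text
time_s: 14.7
position: [0.6156, 0.3821, 0.1212]
tcp_rot: [[-0.777, 0.556, 0.294], [0.629, 0.687, 0.365], [0.0, 0.469, -0.883]]
force: [-0.0, -0.1, -1.6]
opening: 0.27
```

Run:
```python
from h import *
w=cap('wrist','w10');s=read_state();p=s['position'];print('tcp in board',(Rb.T@(p-O)*1000).round(1),Rb.T@s['force'],Rb.T@s['moment'],s['time_s'])
```

```text
tcp in board [148.2  -1.1   7.5] [-1.66805705 -0.87426117 -1.41526613] [-0.10021608  0.50026037  0.03361533] 14.75
```

>>> send_rows(moves=[0,0,0,-0.06,-0.07,-0.05,-1,0,0,0,0,0,0,-1])

```text
time_s: 14.95
position: [0.6156, 0.3816, 0.1212]
tcp_rot: [[-0.777, 0.556, 0.296], [0.63, 0.686, 0.365], [-0.0, 0.47, -0.883]]
force: [1.0, -0.6, -1.7]
opening: 0.274
```

>>> send_rows(moves=[0,0,0,-0.06,-0.07,-0.05,-1,0,0,0,0,0,0,-1])

```text
time_s: 15.15
position: [0.6157, 0.3811, 0.1213]
tcp_rot: [[-0.776, 0.556, 0.297], [0.63, 0.685, 0.365], [-0.001, 0.471, -0.882]]
force: [1.8, 1.8, -0.0]
opening: 0.269
```

Run:
```python
from h import *
w=cap('wrist','w11'); S=cap('scene','s11');T=cap('top','t11');s=read_state();p=s['position'];print('tcp in board',(Rb.T@(p-O)*1000).round(1),Rb.T@s['force'],Rb.T@s['moment'],s['time_s'])
cv2.imwrite('pics/s11c.png',np.hstack([cv2.resize(S['pixels'][110:210,395:495,::-1],None,fx=4,fy=4,interpolation=cv2.INTER_CUBIC),cv2.resize(T['pixels'][205:305,80:180,::-1],(400,400),interpolation=cv2.INTER_CUBIC)]))
```

```text
tcp in board [147.5  -1.8   8. ] [ 2.02790609 -0.5535932  -1.46882703] [-0.21640712 -0.144089   -0.15081323] 15.3
```

View pics/s11c.png

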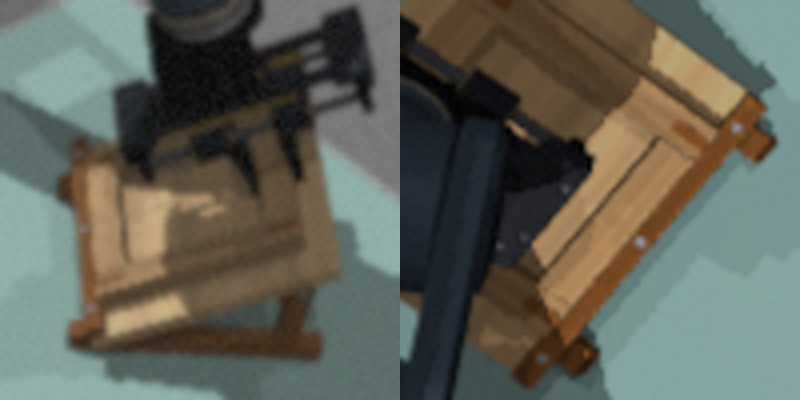

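The top crop shows the lower rail against the ledge. The up-slope force rose to about +2 N and motion stalled, so it is in contact. Relieve the push, re-seat on the board, then open.

>>> send_rows(moves=[0,0,0,0.08,0.1,0.07,-1,0,0,0,0.03,0.04,-0.09,-1,0,0,0,0,0,0,-1])

```text
time_s: 15.6
position: [0.6155, 0.382, 0.121]
tcp_rot: [[-0.778, 0.555, 0.295], [0.628, 0.687, 0.365], [-0.0, 0.469, -0.883]]
force: [-2.2, -1.3, 4.5]
opening: 0.273
```

Run:
```python
from h import *
s=read_state();p=s['position'];print('tcp in board',(Rb.T@(p-O)*1000).round(1),Rb.T@s['force'],Rb.T@s['moment'],s['time_s'])
```

```text
tcp in board [147.9  -1.1   7.4] [1.95372806e-03 8.31117434e-01 5.11314781e+00] [-0.13704287  0.31493336  0.00316358] 15.6
```

Seated with a light normal press of about 5 N and no push on the ledge. Opening.

>>> send_rows(moves=[0,0,0,0,0,0,-0.3,0,0,0,0,0,0,-0.2,0,0,0,0,0,0,-0.1,0,0,0,0,0,0,0,0,0,0,0,0,0,0.1,0,0,0,0,0,0,0.1])

```text
time_s: 16.2
position: [0.6157, 0.3823, 0.1202]
tcp_rot: [[-0.777, 0.556, 0.295], [0.629, 0.686, 0.365], [0.0, 0.469, -0.883]]
force: [-0.2, -0.3, 0.3]
opening: 0.53
```

Run:
```python
from h import *
w=cap('wrist','w12');T=cap('top','t12'); s=read_state();p=s['position'];print('tcp in board',(Rb.T@(p-O)*1000).round(1),Rb.T@s['force'],s['opening'],s['time_s'])
```

```text
tcp in board [147.9  -1.1   6.6] [0.10711609 0.29388303 0.15750367] 0.5437062654948138 16.3
```

View pics/w12.png

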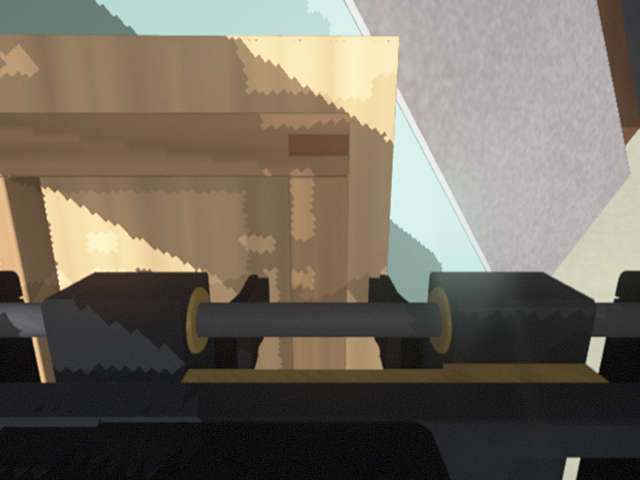

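The fingers are clear on both sides and the frame hasn't moved. Retreat along the board normal.

>>> send_rows(moves=[0,0,0,-0.15,-0.18,0.44,0.1,0,0,0,-0.3,-0.36,0.88,0.1,0,0,0,-0.6,-0.73,1.77,0.1,0,0,0,-0.9,-1.1,2.65,0.1,0,0,0,-0.9,-1.1,2.65,0.1,0,0,0,-0.9,-1.1,2.65,0.1,0,0,0,-0.9,-1.1,2.65,0.1,0,0,0,-3,-3,2,0.1,0,0,0,-2,-4,1,0.1,0,0,0,0,-4,0,0.1,0,0,0,0,-4.5,0,0.1,0,0,0,0,-4.5,0,0.1,0,0,0,0,-4.5,0,0.1,0,0,0,0,-4.5,0,0.1,0,0,0,0,-4,0,0.1,0,0,0,0,0,0,0.1,0,0,0,0,0,0,0.1])

```text
time_s: 18.0
position: [0.5191, -0.0053, 0.2877]
tcp_rot: [[-0.776, 0.557, 0.296], [0.631, 0.685, 0.364], [0.0, 0.47, -0.883]]
force: [-0.0, 0.8, -0.5]
opening: 0.555
```

Run:
```python
from h import *
S=cap('scene','s13');T=cap('top','t13'); s=read_state();print(s['position'],s['time_s'])
cv2.imwrite('pics/s13c.png',np.hstack([cv2.resize(S['pixels'][110:210,395:495,::-1],None,fx=4,fy=4,interpolation=cv2.INTER_CUBIC),cv2.resize(T['pixels'][175:305,35:165,::-1],(400,400),interpolation=cv2.INTER_CUBIC)]))
```

```text
[ 0.51853552 -0.00331353  0.2874469 ] 18.1
```

View pics/s13c.png

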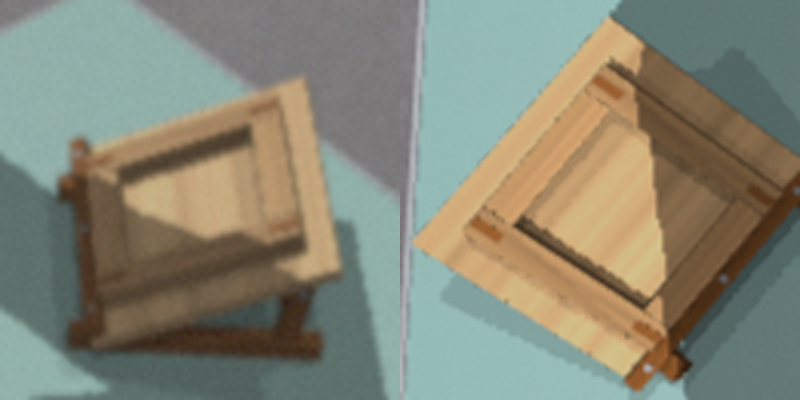

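View pics/t13.png

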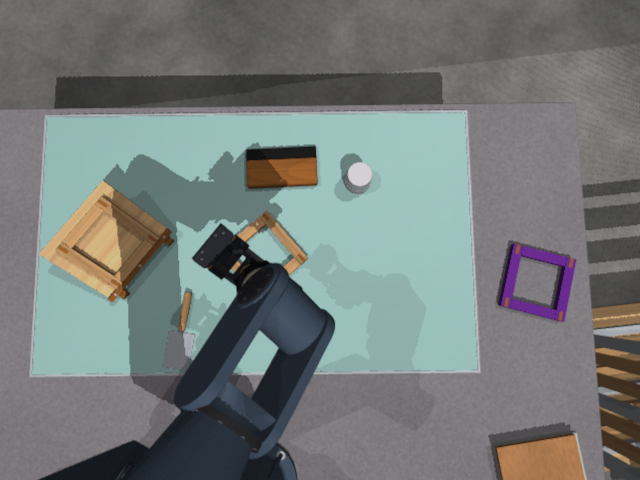

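Run:
```python
from h import *
T=load('top');S=load('scene')
f=130/400
tp=[onb(T,(35+(x-400)*f,175+y*f),.02) for x,y in ((608,83),(488,230),(762,192),(648,330))]
sp=[onb(S,(395+x/4,110+y/4),.02) for x,y in ((282,228),(263,104),(115,274),(104,157))]
print(np.round(tp,1),np.mean(tp,0)); print(np.round(sp,1),np.mean(sp,0))
K,R,t=cam(T);P=K@np.c_[R,t];K,R,t=cam(S);Q=K@np.c_[R,t]
A=np.array([(35+(x-400)*f,175+y*f) for x,y in ((608,83),(488,230),(762,192),(648,330))]).T
B=np.array([(395+x/4,110+y/4) for x,y in ((282,228),(263,104),(115,274),(104,157))]).T
X=cv2.triangulatePoints(P,Q,A.astype(float),B.astype(float));X=(X[:3]/X[3]).T
print('tri in board',np.round((X-O)@Rb*1000,1))
```

```text
[[150.9 -71.1  20. ]
 [147.8  67.6  20. ]
 [ 13.8 -71.8  20. ]
 [ 12.9  65.8  20. ]] [81.36065019 -2.36424384 20.        ]
[[147.6 -69.8  20. ]
 [149.6  71.6  20. ]
 [ 16.5 -64.5  20. ]
 [ 17.3  71.   20. ]] [82.74916461  2.08558774 20.        ]
tri in board [[149.3 -71.4  21.8]
 [149.2  66.5  24.4]
 [ 17.  -72.7  28.1]
 [ 16.6  64.4  25.9]]
```

The frame's tenon marks average x≈82 mm and y≈0 in board axes, and it is parallel to the ledge. The residual tilt in triangulation is the same bias seen on the bare board (26.2° against 28°), so it lies flat. Handing in.

```bash
python3 -c "
from rig import hand_in
print(hand_in())"
```

```text
the job is handed in; nothing more can be done
None
```

I found the twisted frame, laid the true one on the easel and handed the job in at about 18 s of the 64 s allowed. `hand_in` gives no verdict, so the result below rests on my own checks.

**Twisted frame:** It is the one nearer the easel. Triangulation put its right corner about 5 mm above the others, so I pressed that corner first. It rocked: the opposite corner rose and its shadow widened, and the force stayed near 1 N until the corner bottomed out, then rose to 7.5 N. I held the press for about 0.3 s, then released it. Later pictures showed the frame back where it started, though the arm partly hid it in the last one. I pressed no other corners, on either frame.

**True frame:** I gripped the far rail of the other frame (opening measured 23.5 mm for a 24 mm rail), carried it over and tilted it 28° to match the board. I set it on the board, slid it down until I felt the ledge, re-seated it and let go. The frame did not move as the fingers opened.

**Last checks:**
- **Position:** The frame's origin is at x of 81 to 83 mm, and y is within about 2 mm of centre. The rails look parallel to the ledge.
- **Flatness:** Two-view triangulation disagreed slightly, showing about 0.03 rad of tilt and a few mm of height error. The bare board showed the same bias when measured (26.2° instead of 28°), so I judged the frame flat.
- **Bystanders:** By eye, the squeegee, jar and palette knife look unmoved in the last top view. The arm hid the tape roll there. It was in place in the top view from when the frame reached the easel, and I did not move near it after that.

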